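Unlock a test station and draw out its carriage

TASK

The green circuit module in the test station has finished its test. Slide that station's red lock bar aside by its knob until it is fully clear, then pull the carriage with the green module all the way out to its front stop by the black handle and let go. Leave the lock bar of the other station, with the blue module, where it is.

Things in the scene. Friction and masses are not known exactly. Their poses are not given: they have to be found in the camera images.
- green_station: Test station with the green module: fixed white box, black deck, 300 (x) by 200 (y) by 45 mm, yaw to 0.35 rad; origin: middle of its underside. x points away from the robot, z up. At x = 101 to 138 mm a gantry 134 mm high. An identical station with a blue module stands beside it, left or right. Loose parts up to 75 mm above the table lie on the decks at y = -75 mm.
- green_knob (a point): Grip point of the green station's red lock knob: upright round post, 18 mm across, 62 to 103 mm above the table; this point on its axis at 85 mm, station axes. It stands on a flat red lock bar (85 by 16 mm, top at 62 mm, aluminium guides either side) that lies in front of the carriage. At travel 0 the knob is at station x -61, y 85 mm.
- green_latch (a joint): Travel in m of the green station's red lock bar and knob along the station's +y: 0 fully locked, 0.035 fully released (end stop). Starts at 0 to 0.01; blocks the carriage until about 0.021. About 1.5 N of friction, stays where it is left.
- green_handle (a point): Centre of the black pull handle on the green station's carriage: level bar 70 mm long (station y), 14 by 14 mm in section, 112 mm above the table, on a post near each end, 43 mm clear below; station axes. Fully in it is at station x -30, y 0 mm. The green module, 56 by 60 mm, top 86 mm above the table, starts 49 mm behind it (+x).
- green_carriage (a joint): Travel in m of the green station's carriage and handle along the station's -x: 0 fully in (0 to 0.002 at the start), 0.08 fully out at the front stop. About 2 N of friction, stays where it is left.
- blue_latch (a joint): Travel in m of the other (blue module) station's red lock bar: same mechanism; starts locked at 0 to 0.004 and is to be left alone.

How it is judged:
By the outcome, as a careful person would: the job done as asked, in the order asked, and still so for the second after the job is handed in, with the robot touching nothing.
It also fails if it takes over 38 s, if anything falls off the work surface, if the arm or the gripper's body presses on something with over 40 N, if the wrist force passes 120 N, or if a joint passes its speed limit or range.

ROBOT

A 6-joint arm with a two-finger parallel gripper is mounted at the origin on the work surface. World frame = base frame: x ahead of the robot, y to its left, z up, the work surface at z = 0. Lengths are in m, angles in rad, forces in N, time in s.
With the tool pointing down it reaches from about 0.325 to 0.75 m from the base axis. Payload 7.6 kg.
Tool frame: the origin (TCP) lies at the centre of the arm's flange, where the gripper is bolted on; the fingertips stand 173 mm ahead of it and the grasp point (between the pads) lies arm.grip_depth ahead of it (arm.grip_depth is the distance from the TCP to the grasp point, in m); z points along the fingers, y is the line along which they close (so a half turn about z gives the same grasp; the last joint's range is limited). The gripper opens to 85 mm and grips with 20 to 120 N. Pads are 22 mm wide; open, the fingers measure 114 mm over their backs; the gripper's body (76 mm by 85 mm) begins 54 mm behind the grasp point. The pads swing forward as they close: fully open they stand 13 mm farther back than shut.
Start: joints at [1.269, 0.052, 1.401, -0, 1.689, -0.07], TCP at [0.121, 0.511, 0.405] pointing down, gripper open.
Joint ranges: [-2.9, 2.9], [-0.91, 2.17], [0.12, 2.37], [-1.06, 4.2], [0.26, 2.73], [-2.93, 2.93]. Speed limits (rad/s): [2.57, 2.57, 3.01, 3.14, 3.14, 3.14].

INTERFACE

Orientations are given as a rotation vector (axis times angle).
In Python, from station import arm gives the robot as it stands.
- The arm moves only by the tool move_arm, never from a script. Its argument "increments" is a list of rows, each a list of 2 entries, a list of its own where there are three numbers: the shift along the world's x, y, z in m, then the turn, a rotation vector about the world's x, y, z in degrees. In form: [[[dx, dy, dz], [ax, ay, az]], ...]. A call has 1 to 20 rows; each row is the pose to reach, as a shift and turn from the pose commanded when the call began; what a row does not reach only later rows make up. A row lasts 1/12 s, in which the tool goes at most 41.7 mm and 7.16 degrees, less where a joint would pass 70% of its speed; a pose out of reach is approached as far as the arm can. A call with a gripper value outside its range is refused whole. "fingers" is the opening, from 0 (shut) to 1 (fully open), set as the call begins (left out, the last holds). The fingers move at their own pace and stop on an object; "force" is the grip in N (left out, the last holds). Time passes only in rows, so rows that repeat a pose let the fingers close. It gives the time, the measured TCP pose, the force, the opening and the grip force at its end, in the units of the state.
- arm.sense(): the state, without advancing time (a new reading comes with each control period).
- arm.camera(name): name is "scene" or "top"; returns a dict with "img" (420x560x3 uint8, blue, green, red), "camera_matrix" (3x3 intrinsics, pixels), "k1" (the pictures are not rectified: a ray, as slopes to the right and down, at radius r is drawn at 1 + k1 r^2 times it, then the intrinsics apply), "extrinsics" (4x4, takes a point from world to camera coordinates). Camera axes: x right, y down, z forward; pixel columns grow to the right and rows downward; lengths in m; the calibration is good to about 2 mm. A picture is of the moment at which its call begins. There is no depth.
- arm.hand_in(): hands the job in; it is judged then, once.
The state is a dict: "clock": time; "joint_pos": joint angles; "qvel": joint speeds; "joint_torque": joint torques, N m; "tcp_pos": TCP position; "ee_rot": TCP orientation; "contact_force": force on the tool from outside, world axes, zero at the start; "moment": the same for the moment, N m; "gripper_width": opening from 0.0 (shut) to 1.0 (fully open); "finger_force": force on a finger pad.
Only numpy, scipy, OpenCV 4.12 (cv2) and the standard library are available. Lean on these libraries where they do the work, as an engineer would, in place of code of your own. Each camera call takes 0.05 s, during which the arm holds its last target. There are 200 camera calls.

## Working session

There is one attempt and no reset: what is moved stays moved. The work goes in short steps, Python scripts to look and compute and a tool call to move; the robot and the scene stay as the last step left them, time stands still between calls to the robot, and variables do not carry over. Pictures are saved under pics/ and viewed, at most 10 in all, crops included, and the job is handed in when it is done.

Besides the shell and the picture viewer there is one more tool, called in YAML: its name, and indented under it one key for each argument. move_arm: Moves the arm, as the interface text tells. Its arguments: {"type":"object","properties":{"increments":{"type":"array"},"fingers":{"type":"number"},"force":{"type":"number"}},"required":["increments"]}

```bash
mkdir -p pics; cat > h.py <<'E'
import numpy as np, cv2
from station import arm
def ray(c,uv):
    K=c["camera_matrix"];p=np.array([(uv[0]-K[0][2])/K[0][0],(uv[1]-K[1][2])/K[1][1]])
    q=p.copy()
    for _ in range(20): q=p/(1+c["k1"]*(q@q))
    E=np.array(c["extrinsics"]);R=E[:3,:3];return -R.T@E[:3,3],R.T@np.r_[q,1]
def onz(c,uv,z):
    o,d=ray(c,uv);return o+d*(z-o[2])/d[2]
def proj(c,P):
    E=np.array(c["extrinsics"]);p=E[:3,:3]@np.array(P)+E[:3,3];q=p[:2]/p[2];q=q*(1+c["k1"]*(q@q))
    K=np.array(c["camera_matrix"]);return [K[0,0]*q[0]+K[0,2],K[1,1]*q[1]+K[1,2]]
E
python3 - <<'E'
from h import *
print(arm.grip_depth,arm.sense())
for n in("scene","top"):
    c=arm.camera(n);cv2.imwrite(f"pics/{n}0.png",c["img"]);print(n,np.array(c["camera_matrix"]).round(1).tolist(),c["k1"],ray(c,(280,210)))
    h=cv2.cvtColor(c["img"],cv2.COLOR_BGR2HSV)
    for nm,lo,hi in(("red",(0,120,60),(8,255,255)),("red2",(172,120,60),(180,255,255)),("green",(40,80,40),(85,255,255)),("blue",(95,100,40),(130,255,255))):
        _,_,s,ce=cv2.connectedComponentsWithStats(cv2.inRange(h,lo,hi))
        print(nm,[(a.tolist(),b.round(1).tolist()) for a,b in zip(s[1:],ce[1:]) if a[4]>40])
E
```

```text
0.1547 {'clock': 0.0, 'joint_pos': array([ 1.26870502e+00,  5.28266322e-02,  1.40172696e+00, -2.10968333e-06,
        1.68857557e+00, -7.02870952e-02]), 'qvel': array([ 0.0012335 ,  0.00058231, -0.00031429,  0.00104759, -0.00126645,
        0.00069067]), 'joint_torque': array([ 2.12672698e-03, -3.81636536e+01, -3.60208261e+01, -1.15980868e-06,
        5.70102347e-03,  1.21558733e-05]), 'tcp_pos': array([0.12057302, 0.51093746, 0.40387639]), 'ee_rot': array([-3.63270165e-01, -3.12023388e+00,  2.37222678e-03]), 'contact_force': array([ 0.28977905, -0.16925174,  0.49257215]), 'moment': array([ 0.00287706, -0.01579495, -0.03983194]), 'finger_force': 0.0, 'gripper_width': 0.9996781138657491}
scene [[462.9, 0.0, 279.3], [0.0, 462.9, 209.8], [0.0, 0.0, 1.0]] -0.15906756894065313 (array([ 0.96748877, -0.37995677,  0.86481441]), array([-0.43511136,  0.4228574 , -0.7949038 ]))
red [([479, 123, 81, 84, 3751], [520.5, 164.3]), ([311, 131, 23, 31, 159], [324.1, 143.7]), ([213, 214, 26, 30, 267], [225.7, 227.9]), ([10, 332, 48, 29, 572], [32.8, 346.1])]
red2 []
green [([309, 0, 251, 133, 7381], [4
[... 401 characters left out ...]
(array([0.43787266, 0.00880927, 0.78892015]), array([ 0.14881701,  0.01314509, -0.98894803]))
red [([0, 40, 62, 59, 2422], [28.1, 73.1]), ([42, 55, 34, 53, 125], [64.7, 89.8]), ([322, 72, 15, 8, 73], [329.1, 74.1]), ([0, 106, 41, 3, 61], [23.0, 107.6]), ([311, 238, 46, 13, 408], [333.2, 244.3]), ([150, 240, 33, 13, 280], [166.0, 245.9]), ([136, 243, 13, 11, 99], [141.7, 248.3]), ([520, 283, 40, 22, 448], [541.0, 293.6])]
red2 []
green [([38, 151, 23, 22, 301], [50.6, 162.5]), ([357, 175, 34, 34, 813], [373.6, 189.9]), ([332, 350, 40, 43, 907], [351.0, 370.6])]
blue [([483, 33, 77, 74, 4491], [527.6, 70.3]), ([167, 169, 35, 34, 795], [183.7, 184.0]), ([190, 342, 38, 39, 875], [208.8, 361.5])]
```

View pics/scene0.png

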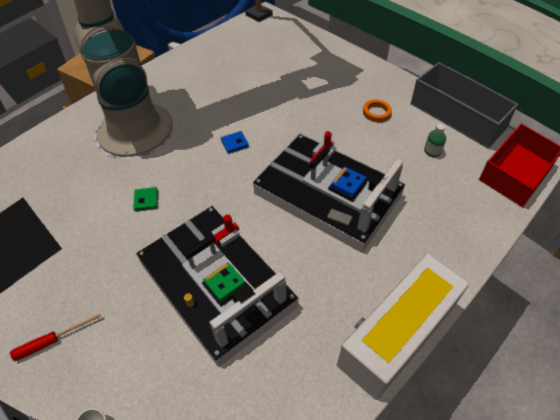

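View pics/top0.png

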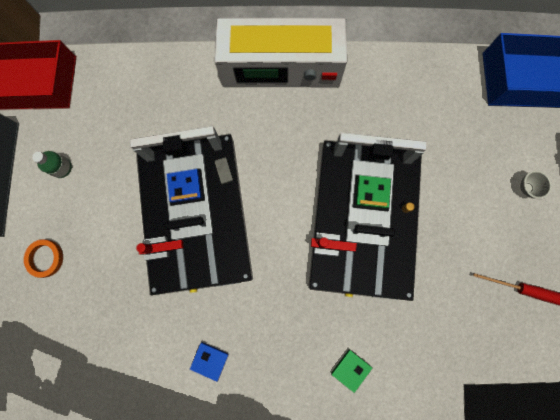

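The scene view shows the green station at about (217,280) with its knob at (228,222). In the top view its module is at (374,190), its knob at the left end of the red bar at about (317,242), and its handle at (374,231). I'll enlarge both views to get exact pixels.

```bash
python3 - <<'E'
from h import *
t=cv2.imread("pics/top0.png")[120:310,290:440];s=cv2.imread("pics/scene0.png")[195:365,125:310]
a=cv2.resize(t,None,fx=3,fy=3,interpolation=2);b=cv2.resize(s,None,fx=2,fy=2,interpolation=2)
o=np.zeros((570,820,3),np.uint8);o[:,:450]=a;o[:340,450:820]=b
o=cv2.convertScaleAbs(o,alpha=1.5,beta=20)
cv2.imwrite("pics/z.png",o[:, :800])
E
```

```text
(no output)
```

View pics/z.png

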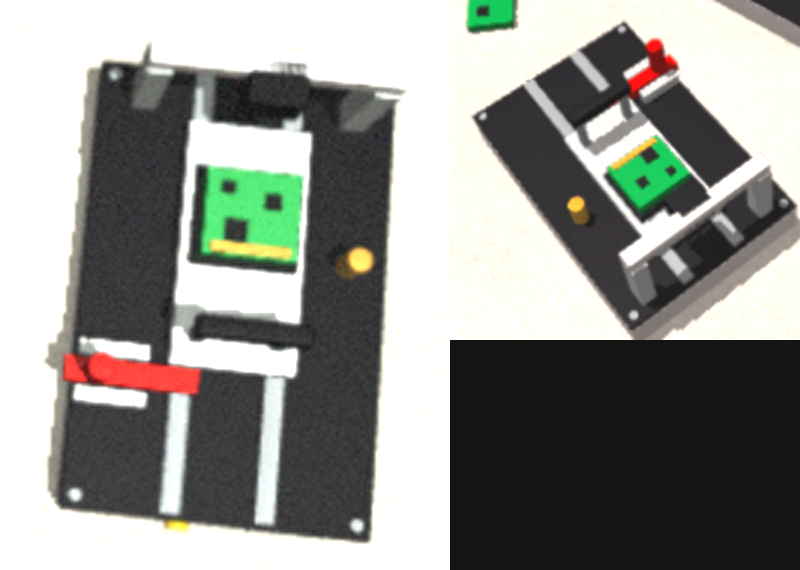

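The crop gives these top-view positions: deck corners FL (310.7,289.3), FR (413,300), BL (324.7,141.3) and BR (422,150), knob top (322.3,242), and handle (374.3,230.3). In the scene view the knob top is at (227.5,217).

```bash
python3 - <<'E'
from h import *
c=arm.camera("top");s=arm.camera("scene")
C={k:onz(c,v,.045)[:2] for k,v in dict(FL=(310.7,289.3),FR=(413,300),BL=(324.7,141.3),BR=(422,150)).items()}
for k in C: print(k,C[k].round(4))
L=np.linalg.norm
print("sizes",L(C['FL']-C['FR']),L(C['BL']-C['BR']),L(C['FL']-C['BL']),L(C['FR']-C['BR']))
d=C['BL']+C['BR']-C['FL']-C['FR'];yaw=np.arctan2(d[1],d[0]);d2=C['FL']+C['BL']-C['FR']-C['BR'];yaw2=np.arctan2(-d2[0],d2[1])
print("yaw",yaw,yaw2);y=(yaw+yaw2)/2
ctr=sum(C.values())/4;R=np.array([[np.cos(y),-np.sin(y)],[np.sin(y),np.cos(y)]]);print("ctr",ctr)
def rep(n,cam,uv,z):
    p=onz(cam,uv,z)[:2];print(n,p.round(4),"station",(R.T@(p-ctr)).round(4))
rep("knobtop",c,(322.3,242),.103);rep("knobscene",s,(227.5,217.5),.103)
rep("handle",c,(374.3,230.3),.119);rep("module",c,(373.7,191),.086)
hs=((570-450)/2+125,(125)/2+195),((635-450)/2+125,90/2+195)
for h in hs: rep("hscene",s,h,.119)
rep("FLs",s,((628-450)/2+125,25/2+195),.045);rep("FRs",s,((472-450)/2+125,117/2+195),.045)
E
```

```text
FL [ 0.3974 -0.0419]
FR [ 0.3791 -0.2372]
BL [ 0.6919 -0.0702]
BR [ 0.6761 -0.2678]
sizes 0.19613776711911232 0.1982207809655701 0.29578897990528247 0.29850866581679547
yaw -0.09926257392783135 -0.08648130815397959
ctr [ 0.53613253 -0.15429964]
knobtop [ 0.484  -0.0585] station [-0.0607  0.0905]
knobscene [ 0.4867 -0.0635] station [-0.0576  0.0858]
handle [ 0.5045 -0.1485] station [-0.032   0.0029]
module [ 0.5816 -0.157 ] station [0.0456 0.0015]
hscene [ 0.5095 -0.1897] station [-0.0232 -0.0377]
hscene [ 0.5237 -0.1198] station [-0.0156  0.0332]
FLs [ 0.4071 -0.0423] station [-0.1389  0.0996]
FRs [ 0.3809 -0.2395] station [-0.1466 -0.0992]
```

move_arm:
  increments:
    - [[0.364, -0.571, -0.04], [0, 0, -82]]
    - [[0.364, -0.571, -0.04], [0, 0, -82]]
    - [[0.364, -0.571, -0.04], [0, 0, -82]]
    - [[0.364, -0.571, -0.04], [0, 0, -82]]
    - [[0.364, -0.571, -0.04], [0, 0, -82]]
    - [[0.364, -0.571, -0.04], [0, 0, -82]]
    - [[0.364, -0.571, -0.04], [0, 0, -82]]
    - [[0.364, -0.571, -0.04], [0, 0, -82]]
    - [[0.364, -0.571, -0.04], [0, 0, -82]]
    - [[0.364, -0.571, -0.04], [0, 0, -82]]
    - [[0.364, -0.571, -0.04], [0, 0, -82]]
    - [[0.364, -0.571, -0.04], [0, 0, -82]]
    - [[0.364, -0.571, -0.04], [0, 0, -82]]
    - [[0.364, -0.571, -0.04], [0, 0, -82]]
    - [[0.364, -0.571, -0.04], [0, 0, -82]]
    - [[0.364, -0.571, -0.04], [0, 0, -82]]
    - [[0.364, -0.571, -0.04], [0, 0, -82]]
    - [[0.364, -0.571, -0.04], [0, 0, -82]]
    - [[0.364, -0.571, -0.04], [0, 0, -82]]
    - [[0.364, -0.571, -0.04], [0, 0, -82]]
  fingers: 0.6
  force: 40

```text
clock: 1.87
tcp_pos: [0.4842, -0.059, 0.3648]
ee_rot: [-2.32, -2.118, -0.0]
contact_force: [-0.8, 0.5, 0.4]
gripper_width: 0.603
finger_force: 0.0
```

move_arm:
  increments:
    - [[0, -0.001, -0.02], [0, 0, 0]]
    - [[0, -0.001, -0.04], [0, 0, 0]]
    - [[0, -0.001, -0.06], [0, 0, 0]]
    - [[0, -0.001, -0.07], [0, 0, 0]]
    - [[0, -0.001, -0.07], [0, 0, 0]]

```text
clock: 2.28
tcp_pos: [0.4837, -0.0598, 0.2927]
ee_rot: [-2.317, -2.117, 0.003]
contact_force: [-1.1, 0.0, -0.8]
gripper_width: 0.598
finger_force: 0.0
```

```bash
python3 - <<'E'
from h import *
s=arm.camera("scene")
cv2.imwrite("pics/s1.png",cv2.resize(s["img"][120:320,130:330],None,fx=3,fy=3,interpolation=2))
print(arm.sense()["tcp_pos"])
E
```

```text
[ 0.4842001  -0.06003963  0.29447662]
```

View pics/s1.png

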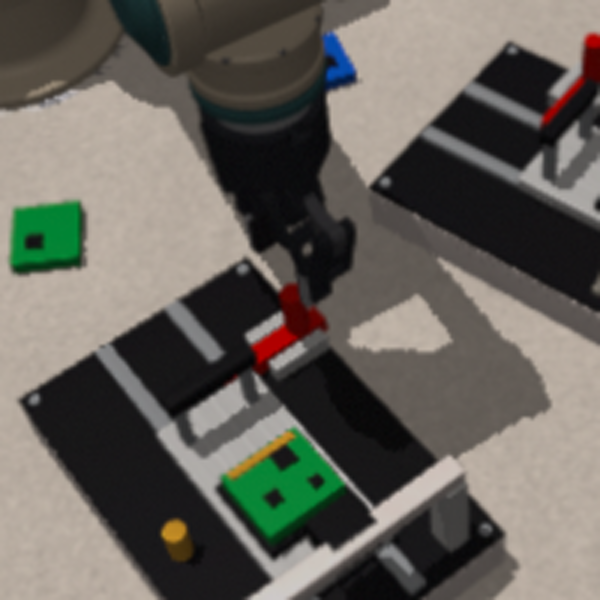

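The gripper is straight above the knob at (293,300), with one finger on each side. I'll descend and close.

move_arm:
  increments:
    - [[0, 0, -0.015], [0, 0, 0]]
    - [[0, 0, -0.03], [0, 0, 0]]
    - [[0, 0, -0.043], [0, 0, 0]]
    - [[0, 0, -0.05], [0, 0, 0]]
    - [[0, 0, -0.05], [0, 0, 0]]
    - [[0, 0, -0.05], [0, 0, 0]]

```text
clock: 2.83
tcp_pos: [0.4849, -0.0609, 0.2459]
ee_rot: [2.32, 2.116, 0.001]
contact_force: [1.3, -0.6, 0.9]
gripper_width: 0.603
finger_force: 0.0
```

move_arm:
  increments:
    - [[0, 0, 0], [0, 0, 0]]
    - [[0, 0, 0], [0, 0, 0]]
    - [[0, 0, 0], [0, 0, 0]]
    - [[0, 0, 0], [0, 0, 0]]
    - [[0, 0, 0], [0, 0, 0]]
    - [[0, 0, 0], [0, 0, 0]]
    - [[0, 0, 0], [0, 0, 0]]
  fingers: 0.1
  force: 30

```text
clock: 3.42
tcp_pos: [0.4843, -0.061, 0.2458]
ee_rot: [-2.321, -2.116, 0.001]
contact_force: [-7.0, 0.4, 7.9]
gripper_width: 0.203
finger_force: 29.3
```

move_arm:
  increments:
    - [[0.0005, 0.005, 0], [0, 0, 0]]
    - [[0.001, 0.01, 0], [0, 0, 0]]
    - [[0.0015, 0.015, 0], [0, 0, 0]]
    - [[0.002, 0.02, 0], [0, 0, 0]]
    - [[0.0024, 0.025, 0], [0, 0, 0]]
    - [[0.0027, 0.028, 0], [0, 0, 0]]
    - [[0.0027, 0.028, 0], [0, 0, 0]]
    - [[0.0027, 0.028, 0], [0, 0, 0]]

```text
clock: 4.08
tcp_pos: [0.4871, -0.0327, 0.2458]
ee_rot: [-2.32, -2.116, 0.0]
contact_force: [-6.0, 2.2, 7.9]
gripper_width: 0.201
finger_force: 29.3
```

move_arm:
  increments:
    - [[0.0002, 0.002, 0], [0, 0, 0]]
    - [[0.0004, 0.004, 0], [0, 0, 0]]
    - [[0.0004, 0.004, 0], [0, 0, 0]]
    - [[0.0004, 0.004, 0], [0, 0, 0]]

```text
clock: 4.42
tcp_pos: [0.4875, -0.029, 0.2458]
ee_rot: [-2.321, -2.116, 0.001]
contact_force: [-6.5, 0.8, 7.3]
gripper_width: 0.195
finger_force: 29.3
```

move_arm:
  increments:
    - [[0.0002, 0.0015, 0], [0, 0, 0]]
    - [[0.0003, 0.003, 0], [0, 0, 0]]
    - [[0.0003, 0.003, 0], [0, 0, 0]]
    - [[0.0003, 0.003, 0], [0, 0, 0]]

```text
clock: 4.75
tcp_pos: [0.4877, -0.0267, 0.2458]
ee_rot: [2.321, 2.116, -0.004]
contact_force: [-7.4, -3.7, 6.8]
gripper_width: 0.199
finger_force: 29.3
```

move_arm:
  increments:
    - [[0.0001, 0.0015, 0], [0, 0, 0]]
    - [[0.0002, 0.002, 0], [0, 0, 0]]
    - [[0.0002, 0.002, 0], [0, 0, 0]]
    - [[0.0002, 0.002, 0], [0, 0, 0]]

```text
clock: 5.08
tcp_pos: [0.4879, -0.026, 0.2457]
ee_rot: [2.32, 2.113, -0.008]
contact_force: [-7.7, -13.5, 5.9]
gripper_width: 0.197
finger_force: 29.3
```

The wrist force rose to 13.5 N, so the bar is at its end stop. I'll open, rise and look.

move_arm:
  increments:
    - [[0, 0, 0], [0, 0, 0]]
    - [[0, 0, 0], [0, 0, 0]]
    - [[0, 0, 0], [0, 0, 0]]
    - [[0, 0, 0], [0, 0, 0]]
    - [[0, 0, 0.02], [0, 0, 0]]
    - [[0, 0, 0.05], [0, 0, 0]]
    - [[0, 0, 0.08], [0, 0, 0]]
    - [[0, 0, 0.1], [0, 0, 0]]
    - [[0, 0.06, 0.13], [0, 0, 0]]
    - [[0, 0.1, 0.13], [0, 0, 0]]
    - [[0, 0.1, 0.13], [0, 0, 0]]
    - [[0, 0.1, 0.13], [0, 0, 0]]
  fingers: 0.6

```text
clock: 6.08
tcp_pos: [0.488, 0.0795, 0.3762]
ee_rot: [2.316, 2.122, 0.005]
contact_force: [0.7, -0.3, 0.3]
gripper_width: 0.598
finger_force: 0.0
```

```bash
python3 - <<'E'
from h import *
c=arm.camera("top");s=arm.camera("scene")
o=np.hstack([cv2.resize(c["img"][120:320,290:440],None,fx=2.6,fy=2.6,interpolation=2),cv2.resize(s["img"][195:365,125:278],(390,520),interpolation=2)[:520]])
cv2.imwrite("pics/s2.png",cv2.convertScaleAbs(o,alpha=1.4,beta=20));print(o.shape,arm.sense()["tcp_pos"],arm.sense()["contact_force"])
E
```

```text
(520, 780, 3) [0.48809543 0.07673581 0.3747654 ] [-0.55372954  0.08560236 -0.56157859]
```

View pics/s2.png

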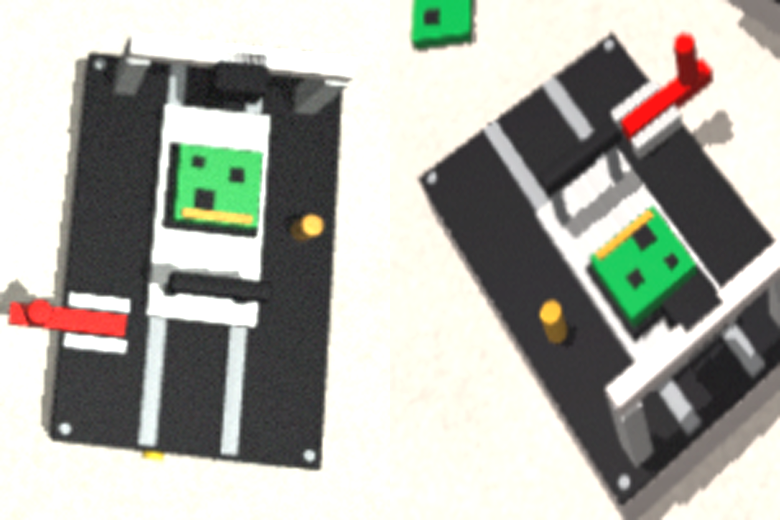

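The lock bar is fully slid out to the left, with the knob at (38,312) in the left panel. The carriage is still in, with the handle at about (218,286). I'll go to the handle.

move_arm:
  increments:
    - [[0.018, -0.225, 0], [0, 0, 0]]
    - [[0.018, -0.225, 0], [0, 0, 0]]
    - [[0.018, -0.225, 0], [0, 0, 0]]
    - [[0.018, -0.225, 0], [0, 0, 0]]
    - [[0.018, -0.225, 0], [0, 0, 0]]
    - [[0.018, -0.225, 0], [0, 0, 0]]
    - [[0.018, -0.225, 0], [0, 0, 0]]
    - [[0.018, -0.225, 0], [0, 0, 0]]
    - [[0.018, -0.225, 0], [0, 0, 0]]

```text
clock: 6.93
tcp_pos: [0.506, -0.1489, 0.3744]
ee_rot: [-2.321, -2.116, 0.0]
contact_force: [0.8, 0.8, -0.0]
gripper_width: 0.605
finger_force: 0.0
```

move_arm:
  increments:
    - [[0, 0, -0.025], [0, 0, 0]]
    - [[0, 0, -0.05], [0, 0, 0]]
    - [[0, 0, -0.07], [0, 0, 0]]
    - [[0, 0, -0.085], [0, 0, 0]]
    - [[0, 0, -0.1], [0, 0, 0]]
    - [[0, 0, -0.108], [0, 0, 0]]
    - [[0, 0, -0.108], [0, 0, 0]]
    - [[0, 0, -0.108], [0, 0, 0]]

```text
clock: 7.6
tcp_pos: [0.5063, -0.1484, 0.2671]
ee_rot: [2.32, 2.118, 0.0]
contact_force: [-0.4, 0.6, 0.1]
gripper_width: 0.599
finger_force: 0.0
```

move_arm:
  increments:
    - [[0, 0, 0], [0, 0, 0]]
    - [[0, 0, 0], [0, 0, 0]]
    - [[0, 0, 0], [0, 0, 0]]
    - [[0, 0, 0], [0, 0, 0]]
    - [[0, 0, 0], [0, 0, 0]]
    - [[0, 0, 0], [0, 0, 0]]
    - [[0, 0, 0], [0, 0, 0]]
  fingers: 0.05
  force: 30

```text
clock: 8.18
tcp_pos: [0.5063, -0.1491, 0.2678]
ee_rot: [2.321, 2.116, 0.001]
contact_force: [-3.2, 1.4, 6.6]
gripper_width: 0.156
finger_force: 31.1
```

The opening is 13.3 mm, which matches the 14 mm bar. I'll pull.

move_arm:
  increments:
    - [[-0.004, 0.0004, 0], [0, 0, 0]]
    - [[-0.01, 0.001, 0], [0, 0, 0]]
    - [[-0.017, 0.0016, 0], [0, 0, 0]]
    - [[-0.024, 0.0023, 0], [0, 0, 0]]
    - [[-0.031, 0.0029, 0], [0, 0, 0]]
    - [[-0.038, 0.0036, 0], [0, 0, 0]]
    - [[-0.045, 0.0043, 0], [0, 0, 0]]
    - [[-0.052, 0.0049, 0], [0, 0, 0]]
    - [[-0.059, 0.0056, 0], [0, 0, 0]]
    - [[-0.065, 0.0062, 0], [0, 0, 0]]
    - [[-0.07, 0.0067, 0], [0, 0, 0]]
    - [[-0.073, 0.0069, 0], [0, 0, 0]]
    - [[-0.075, 0.0071, 0], [0, 0, 0]]
    - [[-0.075, 0.0071, 0], [0, 0, 0]]

```text
clock: 9.35
tcp_pos: [0.4308, -0.1417, 0.2678]
ee_rot: [2.321, 2.116, 0.003]
contact_force: [-0.3, 3.2, 8.2]
gripper_width: 0.156
finger_force: 31.5
```

move_arm:
  increments:
    - [[-0.001, 0.0001, 0], [0, 0, 0]]
    - [[-0.002, 0.0002, 0], [0, 0, 0]]
    - [[-0.003, 0.0003, 0], [0, 0, 0]]
    - [[-0.004, 0.0004, 0], [0, 0, 0]]
    - [[-0.004, 0.0004, 0], [0, 0, 0]]

```text
clock: 9.77
tcp_pos: [0.4271, -0.1413, 0.2678]
ee_rot: [2.32, 2.116, 0.003]
contact_force: [2.5, 3.6, 6.4]
gripper_width: 0.154
finger_force: 31.4
```

move_arm:
  increments:
    - [[-0.001, 0.0001, 0], [0, 0, 0]]
    - [[-0.002, 0.0002, 0], [0, 0, 0]]
    - [[-0.002, 0.0002, 0], [0, 0, 0]]
    - [[-0.002, 0.0002, 0], [0, 0, 0]]

```text
clock: 10.1
tcp_pos: [0.4257, -0.1411, 0.2677]
ee_rot: [2.318, 2.114, 0.007]
contact_force: [10.3, 2.1, 1.4]
gripper_width: 0.158
finger_force: 30.8
```

move_arm:
  increments:
    - [[-0.001, 0.0001, 0], [0, 0, 0]]
    - [[-0.001, 0.0001, 0], [0, 0, 0]]
    - [[-0.001, 0.0001, 0], [0, 0, 0]]

```text
clock: 10.35
tcp_pos: [0.4252, -0.1411, 0.2678]
ee_rot: [2.316, 2.113, 0.009]
contact_force: [15.8, 1.0, -2.8]
gripper_width: 0.154
finger_force: 30.5
```

move_arm:
  increments:
    - [[0, 0, 0], [0, 0, 0]]
    - [[0, 0, 0], [0, 0, 0]]
    - [[0, 0, 0], [0, 0, 0]]
    - [[0, 0, 0], [0, 0, 0]]
    - [[0, 0, 0.02], [0, 0, 0]]
    - [[0, 0, 0.05], [0, 0, 0]]
    - [[0, 0, 0.08], [0, 0, 0]]
    - [[0, 0, 0.11], [0, 0, 0]]
    - [[0, 0.03, 0.13], [0, 0, 0]]
    - [[0, 0.06, 0.13], [0, 0, 0]]
    - [[0, 0.1, 0.13], [0, 0, 0]]
    - [[0, 0.14, 0.13], [0, 0, 0]]
    - [[0, 0.18, 0.13], [0, 0, 0]]
    - [[0, 0.22, 0.13], [0, 0, 0]]
    - [[0, 0.22, 0.13], [0, 0, 0]]
    - [[0, 0.22, 0.13], [0, 0, 0]]
  fingers: 0.6

```text
clock: 11.68
tcp_pos: [0.4238, 0.0804, 0.3964]
ee_rot: [-2.317, -2.122, 0.001]
contact_force: [0.1, -0.4, 0.5]
gripper_width: 0.602
finger_force: 0.0
```

```bash
python3 - <<'E'
from h import *
c=arm.camera("top");s=arm.camera("scene")
o=np.hstack([cv2.resize(c["img"][120:320,290:440],None,fx=2.6,fy=2.6,interpolation=2),cv2.resize(s["img"][115:365,125:312],(390,520),interpolation=2)])
cv2.imwrite("pics/s3.png",cv2.convertScaleAbs(o,alpha=1.4,beta=20));print(arm.sense()["tcp_pos"],arm.sense()["contact_force"])
E
```

```text
[0.42414837 0.07833087 0.3964935 ] [-0.25289789  0.3825363  -0.66733273]
```

View pics/s3.png

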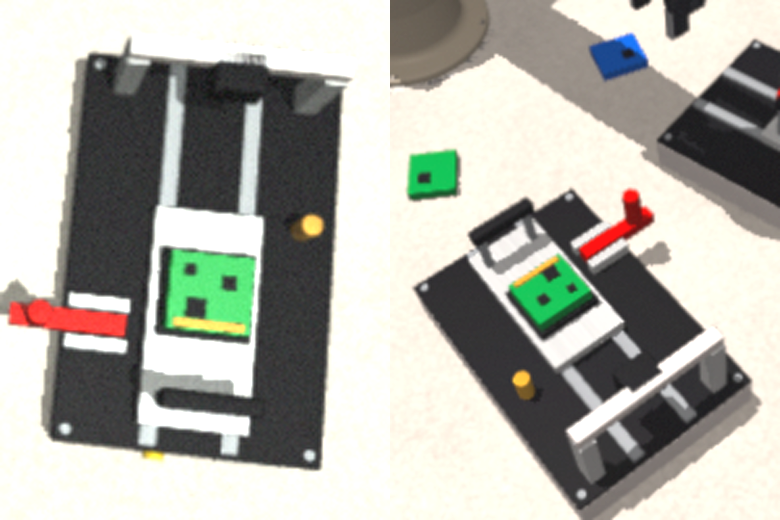

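The carriage is fully out, with the handle at (210,402) in the left panel. The lock bar is still clear at (65,318), the module is seated and the arm is free. I'll hand in.

```bash
python3 -c "
from station import arm
print(arm.hand_in())"
```

```text
the job is handed in; nothing more can be done
None
```

I slid the green station's lock bar to its end stop, pulled the carriage out to its front stop, let go, left the blue station alone and handed the job in at about 12 s; no verdict was returned.

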